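# Rub down the joint face, then hold the form halves together

## Robot

A 6-joint arm with a two-finger parallel gripper is mounted at the origin on the work surface. World frame = base frame: x ahead of the robot, y to its left, z up, the work surface at z = 0. Lengths are in m, angles in degrees, forces in N, time in s.
With the tool pointing down it reaches from about 0.35 to 0.875 m from the base axis. Payload 4.2 kg.
Tool frame: the origin (TCP) lies between the finger pads; the fingertips stand 14 mm ahead of it and the grasp point (between the pads) lies 5 mm behind it (r.tcp_to_tips is the distance from the TCP to the fingertips, in m); y points along the fingers, x is the direction in which the jaws open and shut, and the axes are right-handed (so a half turn about y gives the same grasp; the last joint's range is limited). The gripper opens to 87 mm and grips with 3 to 60 N. Pads are 19 mm wide; open, the fingers measure 117 mm over their backs; the gripper's body (75 mm by 190 mm) begins 51 mm behind the grasp point.
Start: joints at [14.817, 22.042, 0.453, 0, -68.411, -14.817], TCP at [0.625, 0, 0.237] pointing down, gripper open.
Joint ranges: [-179.83, 179.83], [-69.29, 118.12], [-61.27, 80.66], [-181.25, 117.63], [-171.15, -9.14], [-177.46, 177.46]. Speed limits (degrees/s): [159.86, 159.86, 180, 180, 180, 180].

## Interface

Orientations are given as a 3x3 rotation matrix whose columns are the frame's x, y, z axes.
In Python, from station import sense, optics, ticket, r gives the robot as it stands.
- The arm moves only by the tool carry_out, never from a script. Its argument "steps" is a list that holds one entry, the list of rows, each a list of 6 numbers: the shift along the world's x, y, z in cm, then the turn, a rotation vector about the world's x, y, z in rad. A call has 1 to 20 rows; each row is the pose to reach, as a shift and turn from the pose commanded when the call began; what a row does not reach only later rows make up. A row lasts 1/8 s, in which the tool goes at most 62.5 mm and 10.7 degrees, less where a joint would pass 70% of its speed; a pose out of reach is approached as far as the arm can. A call with a gripper value outside its range is refused whole. "fingers" is the closure in counts, from 0 (fully open) to 255 (shut), set as the call begins (left out, the last holds). The fingers move at their own pace and stop on an object; the grip force is fixed at half the most. Time passes only in rows, so rows that repeat a pose let the fingers close. It gives the time, the measured TCP pose, the force and the opening at its end, in the units of the state.
- sense(): the state, without advancing time (a new reading comes with each control period).
- optics.capture(name): name is "scene" or "side" or "wrist"; returns a dict with "image" (384x512x3 uint8, red, green, blue), "fov_y" (degrees; the focal length in pixels is half the picture's height over the tangent of half this angle, whatever the lens; pixels are square), "cx", "cy" (the principal point, pixels), "k1" (the pictures are not rectified: a ray, as slopes to the right and down, at radius r is drawn at 1 + k1 r^2 times it, then the intrinsics apply), "rvec" (rotation vector, rad) and "tvec" (3), from world to camera coordinates, as OpenCV has them. Camera axes: x right, y down, z forward; pixel columns grow to the right and rows downward; lengths in m; the calibration is good to about 2 mm. A picture is of the moment at which its call begins. There is no depth.
- ticket.finish_job(): hands the job in, once; it reports no verdict.
The state is a dict: "time_s": time; "joints": joint angles; "joint_velocities": joint speeds; "effort": joint torques, N m; "tcp_pos": TCP position; "ee_rot": TCP orientation; "wrist_force": force on the tool from outside, world axes, zero at the start; "moment": the same for the moment, N m; "gripper_width": opening from 0.0 (shut) to 1.0 (fully open).
Only numpy, scipy, OpenCV 4.12 (cv2) and the standard library are available. Lean on these libraries where they do the work, as an engineer would, in place of code of your own. Each camera call takes 0.05 s, during which the arm holds its last target.

## Task

Take the sanding block and rub the bare face of the sprung lower form half in a slow straight pass, from beside the dowel at the red end to beside the other dowel, block lengthwise and flat, with a steady push that keeps the pointer in the green band; then stand the block upright on the bench again and let go of it. Then fit the upper half on the two dowels (either way round) until it is fully down all along, and finish while still holding it pressed so that the pointer stays in the green band; do not let go at the end, and leave the other things on the bench where they are.

Things in the scene. Friction and masses are not known exactly. Their poses are not given: they have to be found in the camera images.
- bed_face (a point): Centre of the flat top (mating) face of the LOWER form half: light wood, 70 (its x) x 220 (its y) x 32, screwed on a steel platen floating on springs over a green stand fixed to the bench. z up; face 74 above the bench when unloaded. Dowels stand at y = -90 and +90, x = 0. The end at -y is painted red (last 10 mm). The bare strip to rub is the face between the dowels.
- dowel_red (a point): Foot, at face height, of the dark wooden dowel at the red end (y = -90 on the lower half). Both dowels: 12 in diameter for 17, then tapering to 5 at the top, 29 above the face. Moves with the lower half.
- dowel_plain (a point): Foot, at face height, of the other, equal dowel (y = +90 on the lower half).
- bed (a joint): How far the sprung lower half is pressed straight down, m: 0 unloaded, 0.016 at the stop. It starts to yield at about 6 N of load, then 1 N per mm more; it does not tilt. Its black pointer's place on the white gauge shows it: green band = 0.002 to 0.012 (8 to 18 N, weight of what lies on it included).
- gauge (a point): Middle of the green band on the white gauge plate (30 wide) at the +x side of the stand. The black pointer runs down past it as the lower half is pressed: above the green is too little, the red field below it too much. The stand's base plate is 120 (x) x 270 (y) x 12.
- cap_grip (a point): Centre of the dark grip rail, 30 (its x) x 90 (its y) x 40 high, on the middle of the UPPER half: loose light wooden plate 70 (x) x 220 (y) x 24, 0.35 kg in all, lying mating face down. This point is 20 above the plate's top, 44 above its mating face. z up. Through holes, 14.5 wide, at y = -90 and +90, x = 0; fits either way round. Seated, the dowel tops stand 5 out of the plate.
- sander_center (a point): Centre of a sanding block 36 (its x) x 56 (its y) x 42 high, about 0.16 kg, standing on the bench: black abrasive sole underneath, cork middle, blue top. This point is 21 above its sole; z is up, y along its length.
- glue: Bystander, not to be disturbed: white glue bottle with orange cap, 60 across, 150 tall. Origin: centre of its underside.
- pot: Bystander, not to be disturbed: open steel cup, 80 across, 85 tall. Origin: centre of its underside.
- mallet: Bystander, not to be disturbed: hammer with wooden handle, lying on the bench. Origin: on its underside.
- brush: Bystander, not to be disturbed: bench brush lying on the bench. Origin: on its underside.
- spindle: Bystander, not to be disturbed: turned wooden spindle standing upright, 38 across, 180 tall. Origin: centre of its underside.
- discs: Bystander, not to be disturbed: stack of round wooden discs, 100 across, 60 tall. Origin: centre of its underside.
- offcut: Bystander, not to be disturbed: wooden offcut, 160 x 50 x 30, lying on the bench. Origin: centre of its underside.
Not all that is in view belongs to the job. Leave any pink or turquoise look-alike of the part that bears cap_grip alone.

How it is judged:
By the outcome, as a careful person would: the job done as asked, in the order asked, and still so for the second after the job is handed in, while the arm keeps its last pose, push and grip.
It also fails if it takes over 72 s, if anything falls off the work surface, if the arm or the gripper's body presses on something with over 40 N, if the wrist force passes 120 N, or if a joint passes its speed limit or range.

## Working session

There is one attempt and no reset: what is moved stays moved. The work goes in short steps, Python scripts to look and compute and a tool call to move; the robot and the scene stay as the last step left them, time stands still between calls to the robot, and variables do not carry over. Pictures are saved under pics/ and viewed, and the job is handed in when it is done.

Besides the shell and the picture viewer there is one more tool, called after "Request:" as name([rows], argument=value, ...), one row to a line, values as JSON. carry_out: Moves the arm, as the interface text tells. Its arguments: {"type":"object","properties":{"steps":{"type":"array","items":{"type":"array","items":{"type":"array","items":{"type":"number"}}}},"fingers":{"type":"number"}},"required":["steps"]}

```bash
ls; mkdir -p pics; cat > h.py <<'E'
import numpy as np, cv2
from station import sense, optics, ticket, r
def cap(n,fn=None):
    c=optics.capture(n)
    if fn: cv2.imwrite('pics/'+fn,cv2.cvtColor(c['image'],cv2.COLOR_RGB2BGR))
    return c
def K(c):
    f=192/np.tan(np.radians(c['fov_y']/2)); return np.array([[f,0,c['cx']],[0,f,c['cy']],[0,0,1.]])
def proj(c,P):
    p,_=cv2.projectPoints(np.array(P,float).reshape(-1,1,3),np.array(c['rvec'],float),np.array(c['tvec'],float),K(c),np.array([c['k1'],0,0,0.]))
    return p.reshape(-1,2)
def ray(c,uv):
    k=K(c); uv=np.array(uv,float).reshape(-1,1,2)
    n=cv2.undistortPointsIter(uv,k,np.array([c['k1'],0,0,0.]),None,None,(3,50,1e-10)).reshape(-1,2)
    R,_=cv2.Rodrigues(np.array(c['rvec'],float)); o=-R.T@np.array(c['tvec'],float).ravel()
    d=np.c_[n,np.ones(len(n))]@R
    return o,d
def onz(c,uv,z):
    o,d=ray(c,uv); z=np.broadcast_to(z,len(d)); t=(z-o[2])/d[:,2]; return o+d*t[:,None]
def big(c,fn,u0,v0,u1,v1,s):
    im=cv2.cvtColor(c['image'],cv2.COLOR_RGB2BGR)[v0:v1,u0:u1]
    cv2.imwrite('pics/'+fn,cv2.resize(im,None,fx=s,fy=s,interpolation=cv2.INTER_CUBIC))
E
python3 - <<'E'
from h import *
for n in ('scene','side','wrist'):
    c=cap(n,n+'0.png'); print(n,c['fov_y'],c['k1'],ray(c,[[256,192]]))
s=sense();print(s['time_s'],s['tcp_pos'],s['ee_rot'],s['wrist_force'])
E
```

```text
pics
scene 51.81040870745291 0.01914147054864815 (array([1.23739259, 0.28834033, 1.328908  ]), array([[-0.49169808, -0.20969117, -0.8451744 ]]))
side 44.68069423982445 -0.16370843169820368 (array([0.27099485, 1.12647373, 1.00672736]), array([[ 0.16096747, -0.76961264, -0.61789504]]))
wrist 68.8338124520097 -0.059733411516493036 (array([ 0.62501309, -0.06861998,  0.38427286]), array([[-0.00868985,  0.26126315, -0.96533326]]))
0.15 [6.24574076e-01 2.36798438e-05 2.35723312e-01] [[-9.99998615e-01 -1.66129707e-03 -1.01848066e-04]
 [ 1.02006967e-04 -9.55642737e-05 -9.99999990e-01]
 [ 1.66128732e-03 -9.99998615e-01  9.57336052e-05]] [-0.35055759  0.35327191 -0.43727799]
```

View pics/scene0.png

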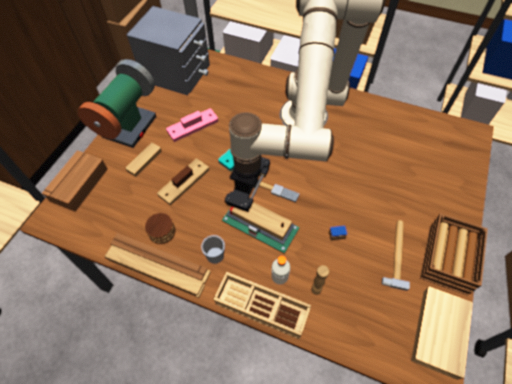

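View pics/side0.png

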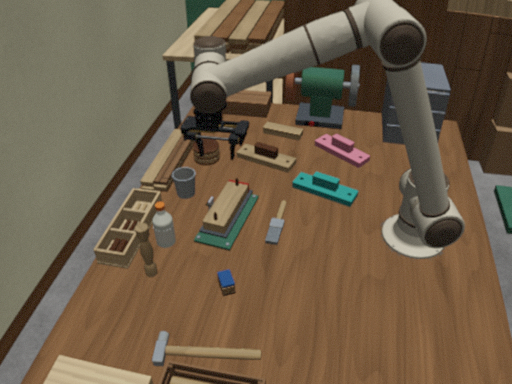

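View pics/wrist0.png

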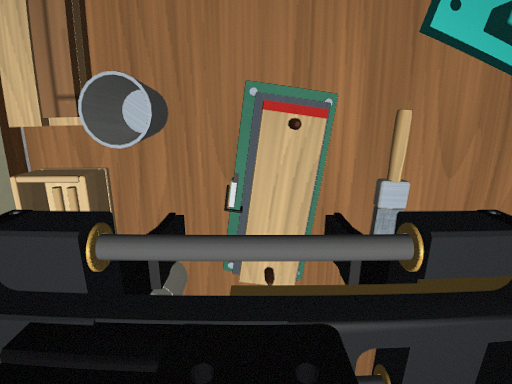

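```bash
python3 - <<'E'
from h import *
c=cap('scene'); big(c,'s1.png',140,140,360,305,3.6)
d=cap('side'); big(d,'d1.png',170,120,310,300,3.3)
w=cap('wrist'); big(w,'w1.png',200,60,360,300,2.5)
print(onz(c,[[183,180]],.05),onz(d,[[266,156]],.05))
print(onz(c,[[338,232]],.042),onz(d,[[227,278]],.042))
print('red dowel base',onz(w,[[294,128]],.074),'plain',onz(w,[[269,281]],.074))
E
```

```text
[[ 0.54911569 -0.31403388  0.05      ]] [[ 0.52638588 -0.28200058  0.05      ]]
[[0.53556376 0.30877665 0.042     ]] [[0.52507666 0.31117068 0.042     ]]
red dowel base [[ 0.58139573 -0.05672487  0.074     ]] plain [[0.60595539 0.13172597 0.074     ]]
```

View pics/s1.png

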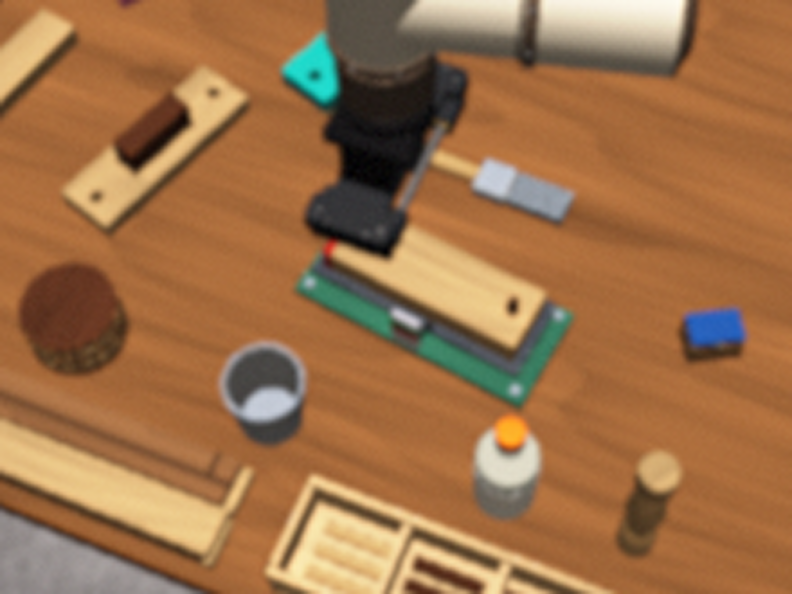

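View pics/d1.png

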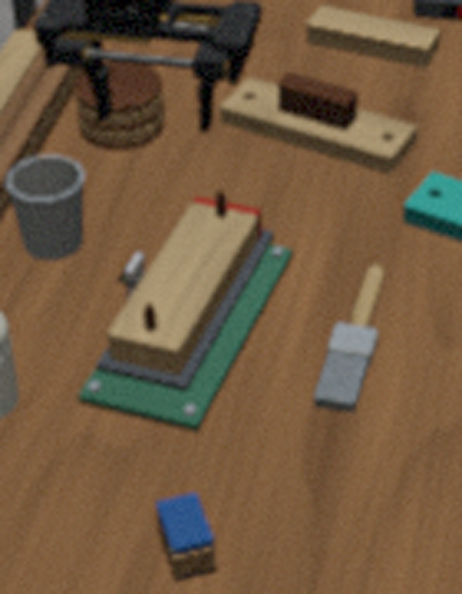

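View pics/w1.png

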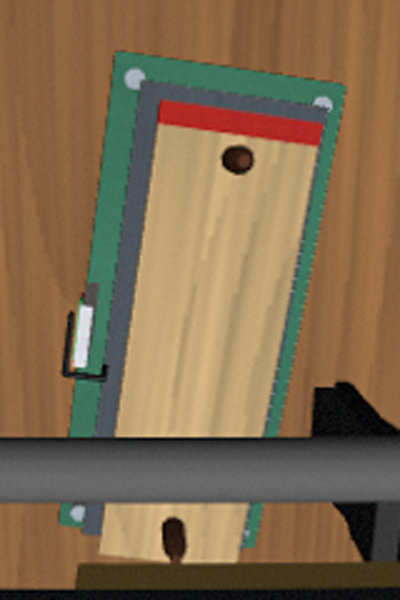

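```bash
cat > fit.py <<'E'
from h import *
from scipy.optimize import least_squares
def fit(obs,z,w,l,x0):
    # obs: list of (cam, uv list) ; assign nearest corners of rect w x l at height z
    C=np.array([[-w,-l],[w,-l],[w,l],[-w,l]])/2
    def pts(p):
        c,s=np.cos(p[2]),np.sin(p[2]); return np.c_[C@np.array([[c,s],[-s,c]])+p[:2],np.full(4,z)]
    def res(p):
        o=[]
        for c,uv in obs:
            q=proj(c,pts(p))
            for u in uv:
                d=q-np.array(u); i=np.argmin((d**2).sum(1)); o+=list(d[i])
        return np.array(o)
    best=None
    for a in np.radians(np.arange(-90,90,15)):
        s=least_squares(res,[*x0,a],loss='soft_l1')
        if best is None or s.cost<best.cost: best=s
    return best.x,res(best.x).reshape(-1,2)
E
python3 - <<'E'
from fit import *
np.set_printoptions(precision=4,suppress=True)
c=cap('scene');d=cap('side');w=cap('wrist')
def show(n,obs,*a):
    for o in ([obs] if len(obs)==1 else [obs]+[[x] for x in obs]):
        p,r_=fit(o,*a); print(n,p[:2],np.degrees(p[2]),abs(r_).max(), np.round(r_.ravel(),1))
show('bed',[(w,[(264.8,100),(329.2,109.2),(240,281.2),(296,284.8)]),(c,[(292.2,221.1),(283.1,236.7),(231.7,211.7)]),(d,[(203.9,221.5),(223.9,226),(248.8,184.5),(229.4,180.3)])],.074,.07,.22,(.59,.035))
show('sander',[(c,[(329.7,228.3),(345,225.8),(346.9,234.4),(331.1,236.9)]),(d,[(217.6,272.4),(229.7,269.7),(234.5,283.6),(222.7,287.3)])],.042,.036,.056,(.53,.31))
show('cap',[(c,[(196.9,158.3),(209.2,166.9),(170,199.7),(157.8,192.8)]),(d,[(242.7,144.8),(295.8,157.9),(288.2,167.9),(237,151.8)])],.024,.07,.22,(.53,-.3))
E
```

```text
bed [0.5932 0.0279] -7.331006490143901 2.6666586662673524 [-0.2  0.3 -0.3  0.1  0.7  0.2 -0.7  2.6 -0.7 -0.3 -0.7 -0.5 -2.7 -2.3
 -0.6 -0.5  1.  -0.1  0.6 -1.2  0.3 -0.9]
bed [0.5931 0.0274] -7.352412803534073 2.2563414670096904 [ 0.  -0.2 -0.1 -0.4  0.7 -0.2 -0.6  2.3]
bed [0.5965 0.0324] -5.945351627755812 2.077623828563077 [ 0.3  0.2  0.8  0.2 -2.1 -0.5]
bed [0.5937 0.0309] -7.318384212280449 1.0732489750891432 [-1.1  0.1  0.6  0.6  0.3 -0.6 -0.  -0.3]
sander [0.5292 0.3103] 29.276289269354205 1.3208205878567014 [ 0.5 -1.2  0.3 -0.4  0.8 -0.1  1.3 -0.9 -0.9 -0.6 -0.4 -0.9  0.3 -0.2
 -0.8 -0.7]
sander [0.5327 0.3086] 29.994341885809682 0.686071496014506 [-0.2 -0.4 -0.5  0.2  0.1  0.4  0.7 -0.2]
sander [0.5273 0.3121] 29.089231332772382 0.7814384342165113 [-0.4 -0.1  0.1 -0.3  0.8  0.5 -0.4 -0.1]
cap [ 0.5332 -0.3237] 72.96193739682056 3.338792011821056 [-0.2 -0.  -0.   0.  -0.1  3.3 -0.5  0.5  2.7 -0.9  0.7  0.6  0.4  0.1
 -0.6  0.8]
cap [ 0.5304 -0.3242] 72.52962551244899 2.637672852710466 [ 0.2 -0.5  0.2 -0.4 -0.1  2.6 -0.3 -0.3]
cap [ 0.5365 -0.3237] -105.41493092324713 1.5833937898824217 [ 1.3 -0.6 -0.   0.   0.1 -0.3 -1.6  1.2]
```

Request:
carry_out([
  [[-1,3,0,0,0,0.03],[-3,8,0,0,0,0.12],[-5,13.5,0,0,0,0.22],[-7,19,0,0,0,0.32],[-9,25,0,0,0,0.42],[-11,31,-2,0,0,0.5],[-12.5,35,-5,0,0,0.506],[-13.3,37.3,-8,0,0,0.506],[-13.5,38,-8.7,0,0,0.506],[-13.5,38,-8.7,0,0,0.506],[-13.5,38,-8.7,0,0,0.506]],
], fingers=0)

```text
time_s: 1.82
tcp_pos: [0.491, 0.3796, 0.1511]
ee_rot: [[-0.875, 0.002, 0.484], [-0.484, 0.002, -0.875], [-0.002, -1.0, -0.001]]
wrist_force: [0.3, -0.2, -0.1]
gripper_width: 1.003
```

```bash
python3 - <<'E'
from h import *
w=cap('wrist','w2.png');print(sense()['tcp_pos'],sense()['wrist_force'])
E
```

```text
[0.49101813 0.37954083 0.15113653] [-0.51276763  0.54725222 -0.24676176]
```

View pics/w2.png

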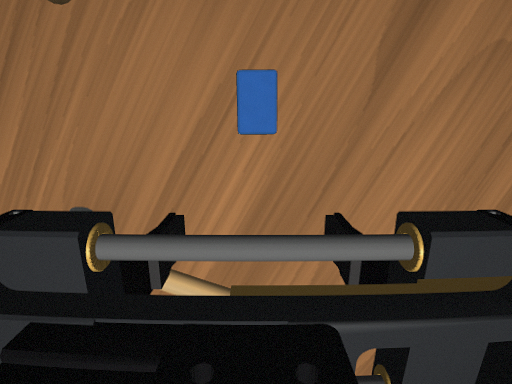

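```bash
python3 - <<'E'
from fit import *
w=cap('wrist')
im=w['image'].astype(int); m=((im[...,2]>110)&(im[...,2]>im[...,0]+50)).astype(np.uint8)
m[200:]=0
cn=max(cv2.findContours(m,0,2)[0],key=cv2.contourArea); b=cv2.boxPoints(cv2.minAreaRect(cn)); print(b)
p,rr=fit([(w,b.tolist())],.042,.036,.056,(.53,.31)); print(p,np.degrees(p[2]),rr)
c=cv2.moments(m); print(onz(w,[[c['m10']/c['m00'],c['m01']/c['m00']]],.042))
# tip position: project
s=sense()
print(s['tcp_pos'])
E
```

```text
[[237.  70.]
 [276.  70.]
 [276. 133.]
 [237. 133.]]
[0.52836182 0.30776133 0.50691875] 29.044304841709035 [[-1.29733479 -0.99895631]
 [ 1.33067126 -1.05231539]
 [ 0.33714824  1.30078162]
 [-0.3466123   1.3438486 ]]
[[0.52869875 0.30687169 0.042     ]]
[0.49089829 0.37950914 0.15104595]
```

Request:
carry_out([
  [[1,-2,0,0,0,0],[2.8,-5.2,-1,0,0,0],[3.75,-7.15,-3,0,0,0],[3.75,-7.15,-6,0,0,0],[3.75,-7.15,-9,0,0,0],[3.75,-7.15,-11.5,0,0,0],[3.75,-7.15,-12.7,0,0,0],[3.75,-7.15,-12.9,0,0,0],[3.75,-7.15,-12.9,0,0,0]],
])

```text
time_s: 3.05
tcp_pos: [0.5282, 0.3087, 0.0215]
ee_rot: [[-0.875, 0.001, 0.485], [-0.485, 0.001, -0.875], [-0.002, -1.0, -0.0]]
wrist_force: [-0.9, -0.5, -0.9]
gripper_width: 1.002
```

Request:
carry_out([
  [[0,0,0,0,0,0],[0,0,0,0,0,0],[0,0,0,0,0,0],[0,0,0,0,0,0],[0,0,0,0,0,0],[0,0,0,0,0,0],[0,0,0,0,0,0],[0,0,0,0,0,0]],
], fingers=255)

```text
time_s: 4.05
tcp_pos: [0.5276, 0.3086, 0.0205]
ee_rot: [[-0.875, 0.0, 0.485], [-0.485, 0.0, -0.875], [-0.0, -1.0, -0.0]]
wrist_force: [-0.1, 0.3, -0.2]
gripper_width: 0.412
```

Request:
carry_out([
  [[0,0,1,0,0,0],[0,0,4,0,0,0],[0,0,8,0,0,0],[0.5,-2,12,0,0,-0.05],[1.5,-6,13,0,0,-0.15],[2.5,-11,13,0,0,-0.27],[3.7,-16,13,0,0,-0.4],[5,-21,13,0,0,-0.52],[6,-25.5,13,0,0,-0.61],[6.5,-27.7,13,0,0,-0.634],[6.55,-28.05,13,0,0,-0.634],[6.55,-28.05,13,0,0,-0.634],[6.55,-28.05,13,0,0,-0.634]],
])

```text
time_s: 5.68
tcp_pos: [0.5928, 0.0289, 0.1506]
ee_rot: [[-0.992, -0.0, -0.126], [0.126, 0.0, -0.992], [0.0, -1.0, -0.0]]
wrist_force: [0.1, -0.7, -2.5]
gripper_width: 0.412
```

```bash
python3 - <<'E'
from h import *
w=cap('wrist','w3.png');big(w,'w3b.png',130,0,390,240,3)
cap('side','d3.png');s=sense();print(s['tcp_pos'],s['wrist_force'],s['ee_rot'])
E
```

```text
[0.59282538 0.0289491  0.15061691] [ 0.38010947  0.81649409 -1.96733932] [[-9.92000501e-01 -4.48619712e-05 -1.26233924e-01]
 [ 1.26233920e-01  9.29328341e-05 -9.92000498e-01]
 [ 5.62343741e-05 -9.99999995e-01 -8.65263156e-05]]
```

View pics/w3b.png

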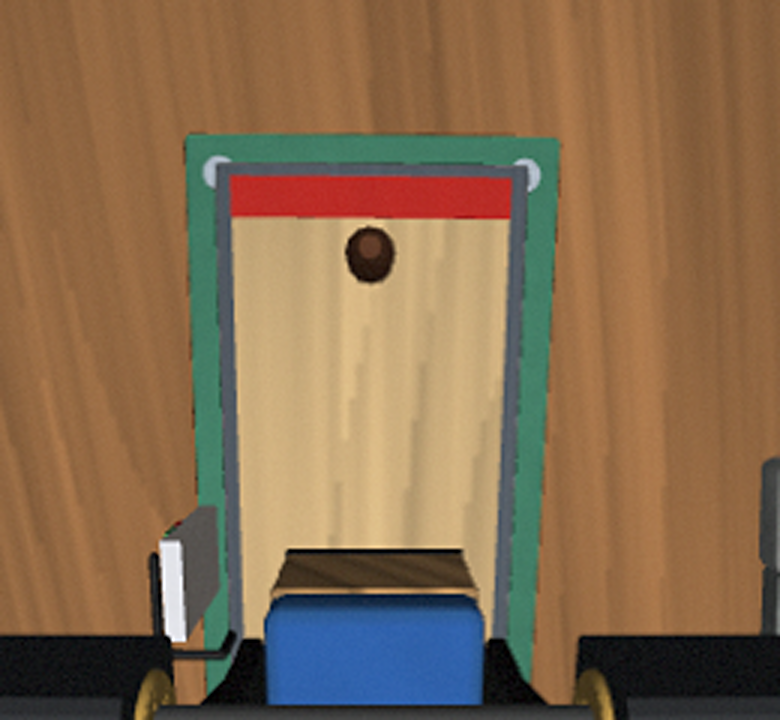

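View pics/d3.png

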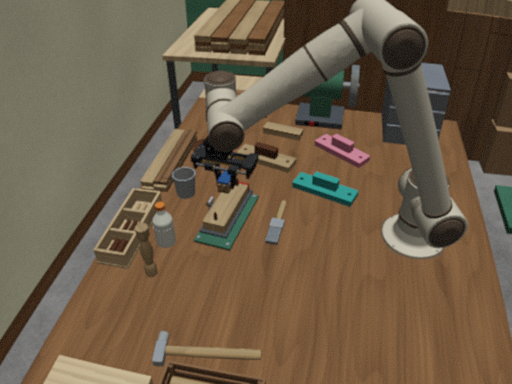

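```bash
python3 - <<'E'
from fit import *
np.set_printoptions(precision=4,suppress=True)
w=cap('wrist')
q=(np.array([[230,176],[513,177],[231,216],[510,219],[370,283],[370,228],[241,640],[502,636]])+.5)/3-.5+[130,0]
P=onz(w,q,.074);P[5]=onz(w,q[5:6],.103)[0];print(P)
a=np.radians(-7.25);x=np.array([np.cos(a),np.sin(a)]);y=np.array([-np.sin(a),np.cos(a)])
t=sense()['tcp_pos'][:2]
print('rel tcp in bed axes');print(np.c_[(P[:,:2]-t)@x,(P[:,:2]-t)@y])
d=P[1]-P[0];print(np.degrees(np.arctan2(-d[1],-d[0])),np.linalg.norm(d)); d=P[3]-P[2];print(np.degrees(np.arctan2(-d[1],-d[0])))
# block sole edge, z
s=sense()['tcp_pos'][2]-.0205
q=(np.array([[285,549],[464,549]])+.5)/3-.5+[130,0];S=onz(w,q,s);print((S[:,:2]-t)@np.c_[x,y])
E
```

```text
[[ 0.6148 -0.0864  0.074 ]
 [ 0.5444 -0.0772  0.074 ]
 [ 0.616  -0.0769  0.074 ]
 [ 0.5461 -0.0673  0.074 ]
 [ 0.5833 -0.0562  0.074 ]
 [ 0.5819 -0.0656  0.103 ]
 [ 0.6318  0.035   0.074 ]
 [ 0.5582  0.0431  0.074 ]]
rel tcp in bed axes
[[ 0.0363 -0.1115]
 [-0.0347 -0.1113]
 [ 0.0363 -0.102 ]
 [-0.0342 -0.1013]
 [ 0.0012 -0.0855]
 [ 0.0011 -0.095 ]
 [ 0.0378  0.011 ]
 [-0.0362  0.0098]]
-7.400351955784535 0.07091817452901031
-7.798675685717379
[[ 0.0186 -0.0287]
 [-0.0185 -0.0287]]
```

Request:
carry_out([
  [[-0.1,-1.3,0,0,0,0],[-0.3,-3.2,0,0,0,0],[-0.5,-4.8,0,0,0,0],[-0.59,-5.32,-1,0,0,0],[-0.59,-5.32,-3,0,0,0],[-0.59,-5.32,-4.6,0,0,0],[-0.59,-5.32,-5.2,0,0,0],[-0.59,-5.32,-5.2,0,0,0],[-0.59,-5.32,-5.2,0,0,0]],
])

```text
time_s: 6.95
tcp_pos: [0.5877, -0.025, 0.0992]
ee_rot: [[-0.992, 0.001, -0.127], [0.127, 0.0, -0.992], [-0.001, -1.0, -0.0]]
wrist_force: [-0.2, 0.5, -1.8]
gripper_width: 0.412
```

```bash
python3 - <<'E'
from h import *
w=cap('wrist');big(w,'w4b.png',130,60,390,270,3)
d=cap('side');big(d,'d4.png',180,130,280,250,5);c=cap('scene');big(c,'s4.png',200,180,320,270,6);s=sense();print(s['tcp_pos'],s['wrist_force'])
E
```

```text
[ 0.58746615 -0.02502047  0.09920927] [-0.75845968 -0.52582006 -1.64885078]
```

View pics/w4b.png

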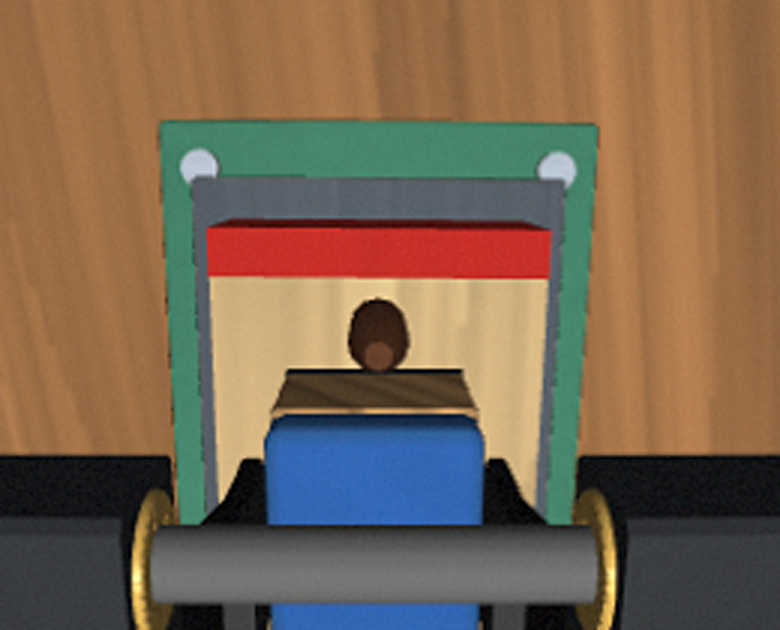

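View pics/d4.png

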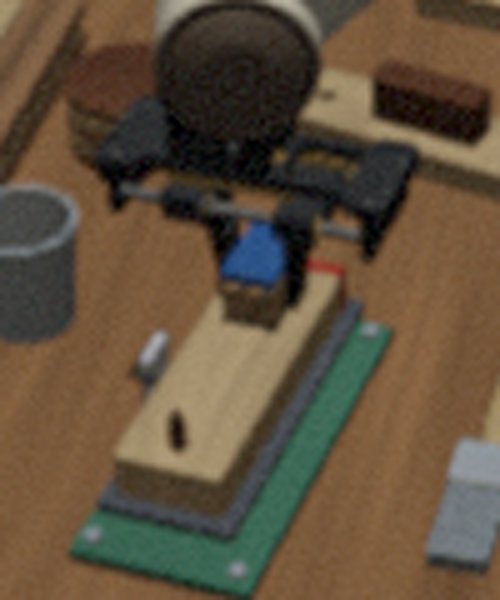

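View pics/s4.png

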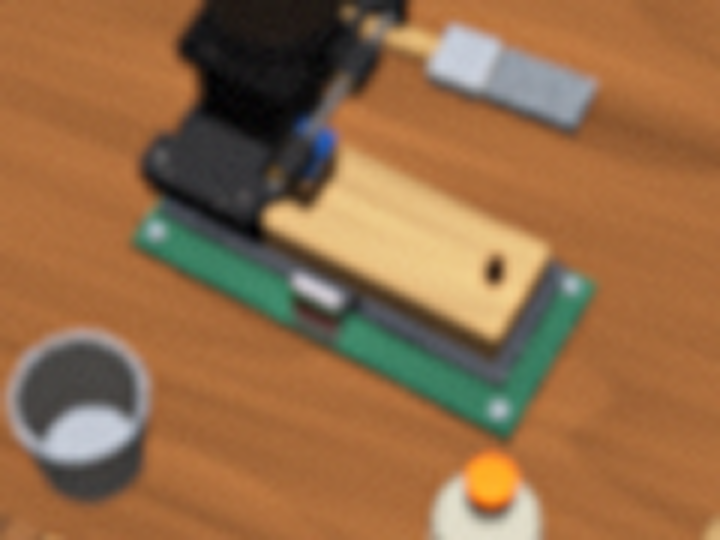

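```bash
python3 - <<'E'
from fit import *
np.set_printoptions(precision=4,suppress=True)
w=cap('wrist'); s=sense()['tcp_pos']; t=s[:2]
f=lambda q,o=(130,60):(np.array(q)+.5)/3-.5+np.array(o)
a=np.radians(-7.4);B=np.array([[np.cos(a),-np.sin(a)],[np.sin(a),np.cos(a)]])
P=onz(w,f([[209,277],[549,277],[208,228],[549,229],[379,298]]),[.074]*4+[.086]); print((P[:,:2]-t)@B)
S=onz(w,f([[287,370],[464,370]]),s[2]-.0205); print((S[:,:2]-t)@B)
E
```

```text
[[ 0.0346 -0.0472]
 [-0.0359 -0.0474]
 [ 0.0344 -0.0572]
 [-0.0354 -0.0572]
 [-0.0006 -0.0446]]
[[ 0.0184 -0.0285]
 [-0.0183 -0.0286]]
```

Request:
carry_out([
  [[0,0,-0.2,0,0,0],[0,0,-0.4,0,0,0],[0,0,-0.6,0,0,0],[0,0,-0.8,0,0,0],[0,0,-0.9,0,0,0],[0,0,-1.0,0,0,0],[0,0,-1.0,0,0,0],[0,0,-1.0,0,0,0]],
])

```text
time_s: 8.15
tcp_pos: [0.5871, -0.0252, 0.0902]
ee_rot: [[-0.992, 0.0, -0.127], [0.127, -0.0, -0.992], [-0.0, -1.0, 0.0]]
wrist_force: [-3.6, 1.2, 7.1]
gripper_width: 0.413
```

```bash
python3 - <<'E'
from h import *
c=cap('scene');big(c,'s5.png',230,205,280,240,14);d=cap('side');big(d,'d5.png',195,160,265,230,8)
for i in range(4): s=sense();print(s['tcp_pos'],s['wrist_force'],s['moment'])
E
```

```text
[ 0.58708272 -0.02516287  0.09021073] [-3.508807    0.93305268  8.14077968] [ 0.38980582  1.11777947 -0.02687483]
[ 0.58708272 -0.02516287  0.09021073] [-3.508807    0.93305268  8.14077968] [ 0.38980582  1.11777947 -0.02687483]
[ 0.58708272 -0.02516287  0.09021073] [-3.508807    0.93305268  8.14077968] [ 0.38980582  1.11777947 -0.02687483]
[ 0.58708272 -0.02516287  0.09021073] [-3.508807    0.93305268  8.14077968] [ 0.38980582  1.11777947 -0.02687483]
```

View pics/s5.png

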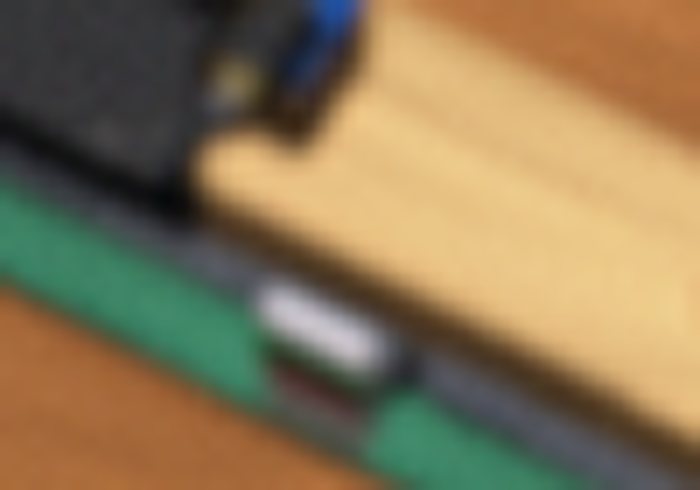

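View pics/d5.png

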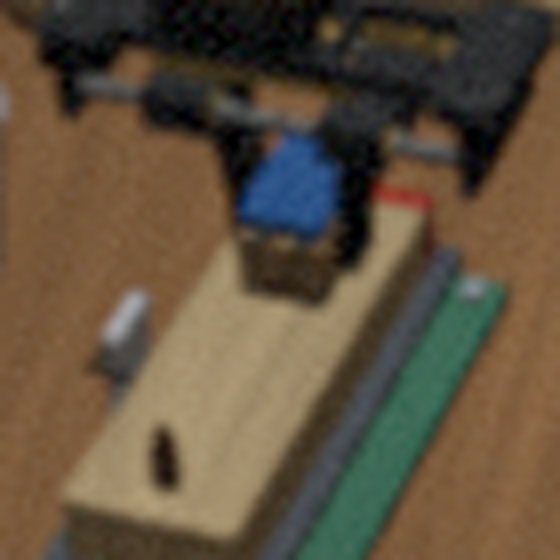

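Request:
carry_out([
  [[0,0,-0.15,0,0,0],[0,0,-0.3,0,0,0],[0,0,-0.3,0,0,0],[0.01,0.1,-0.3,0,0,0],[0.04,0.3,-0.3,0,0,0],[0.07,0.55,-0.3,0,0,0],[0.1,0.8,-0.3,0,0,0],[0.14,1.05,-0.3,0,0,0],[0.17,1.3,-0.3,0,0,0],[0.2,1.55,-0.3,0,0,0],[0.23,1.8,-0.3,0,0,0],[0.27,2.05,-0.3,0,0,0],[0.3,2.3,-0.3,0,0,0]],
])

```text
time_s: 9.88
tcp_pos: [0.5919, -0.0041, 0.0885]
ee_rot: [[-0.992, 0.004, -0.126], [0.126, -0.003, -0.992], [-0.004, -1.0, 0.002]]
wrist_force: [-0.4, -6.8, 9.3]
gripper_width: 0.413
```

```bash
python3 - <<'E'
from h import *
s=sense();print(s['tcp_pos'],s['wrist_force'],s['moment'])
E
```

```text
[ 0.59191892 -0.00405548  0.08851188] [-0.42402484 -6.76797837  9.25595256] [-1.99939169  0.29807235  0.06145532]
```

Request:
carry_out([
  [[0.03,0.25,-0.05,0,0,0],[0.07,0.5,-0.05,0,0,0],[0.1,0.75,-0.05,0,0,0],[0.13,1.0,-0.05,0,0,0],[0.16,1.25,-0.05,0,0,0],[0.19,1.5,-0.05,0,0,0],[0.23,1.75,-0.05,0,0,0],[0.26,2.0,-0.05,0,0,0],[0.29,2.25,-0.05,0,0,0],[0.33,2.5,-0.05,0,0,0],[0.36,2.75,-0.05,0,0,0],[0.39,3.0,-0.05,0,0,0],[0.42,3.25,-0.05,0,0,0],[0.46,3.5,-0.05,0,0,0],[0.49,3.75,-0.05,0,0,0],[0.52,4.0,-0.05,0,0,0]],
])

```text
time_s: 11.88
tcp_pos: [0.5971, 0.0359, 0.0881]
ee_rot: [[-0.992, 0.004, -0.126], [0.126, -0.003, -0.992], [-0.004, -1.0, 0.002]]
wrist_force: [-0.7, -7.3, 10.3]
gripper_width: 0.414
```

```bash
python3 - <<'E'
from h import *
d=cap('side');big(d,'d6.png',195,160,265,230,8)
s=sense();print(s['tcp_pos'],s['wrist_force'],s['moment'])
E
```

```text
[0.59716934 0.03617198 0.08816445] [-0.04554434 -7.02677178 10.22447634] [-1.91792479  0.30128087  0.0588771 ]
```

View pics/d6.png

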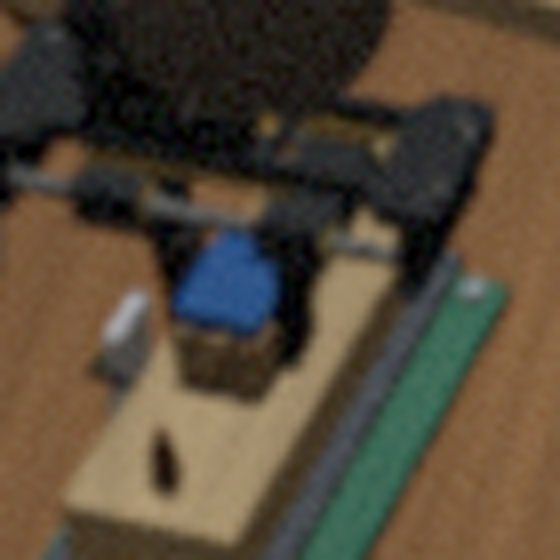

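Request:
carry_out([
  [[0.03,0.25,0,0,0,0],[0.07,0.5,0,0,0,0],[0.1,0.75,0,0,0,0],[0.13,1.0,0,0,0,0],[0.16,1.25,0,0,0,0],[0.19,1.5,0,0,0,0],[0.23,1.75,0,0,0,0],[0.26,2.0,0,0,0,0],[0.29,2.25,0,0,0,0],[0.33,2.5,0,0,0,0],[0.36,2.75,0,0,0,0],[0.39,3.0,0,0,0,0],[0.42,3.25,0,0,0,0],[0.46,3.5,0,0,0,0],[0.49,3.75,0,0,0,0],[0.52,4.0,0,0,0,0],[0.54,4.15,0,0,0,0],[0.55,4.2,0,0,0,0]],
])

```text
time_s: 14.18
tcp_pos: [0.6025, 0.0778, 0.0882]
ee_rot: [[-0.992, 0.004, -0.126], [0.126, -0.003, -0.992], [-0.004, -1.0, 0.002]]
wrist_force: [0.3, -7.6, 9.5]
gripper_width: 0.406
```

```bash
python3 - <<'E'
from h import *
d=cap('side');big(d,'d7.png',195,160,265,230,8)
s=sense();print(s['tcp_pos'],s['wrist_force'],s['moment'])
print(proj(d,[[.5936+.0116*1,.0273+.0893,.067]]))
E
```

```text
[0.60248947 0.07789018 0.08815516] [-0.59971117 -7.35243243  9.26202683] [-2.05664599  0.34773276  0.08800996]
[[216.57876724 220.82437277]]
```

View pics/d7.png

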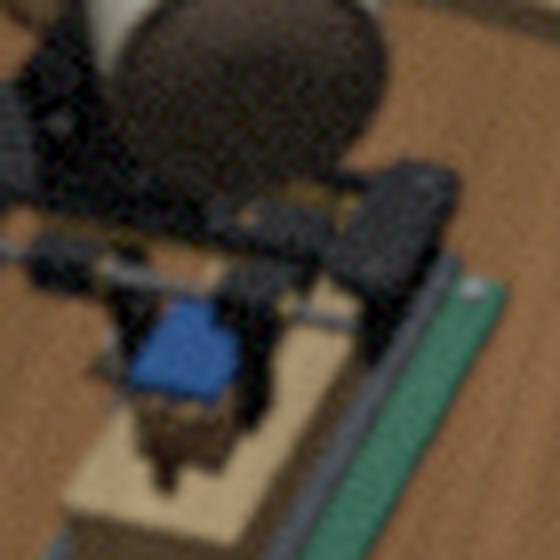

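Request:
carry_out([
  [[0.01,0.1,0,0,0,0],[0.02,0.17,0,0,0,0],[0.02,0.17,0,0,0,0]],
])

```text
time_s: 14.6
tcp_pos: [0.6027, 0.0796, 0.0881]
ee_rot: [[-0.992, 0.004, -0.126], [0.126, -0.003, -0.992], [-0.004, -1.0, 0.002]]
wrist_force: [-0.4, -6.9, 10.3]
gripper_width: 0.412
```

```bash
python3 - <<'E'
from h import *
s=sense();print(s['tcp_pos'],s['wrist_force'],s['gripper_width'])
E
```

```text
[0.60268692 0.07957292 0.08813964] [-0.41970176 -6.92443124 10.28771709] 0.4118349324455575
```

Request:
carry_out([
  [[0,0,0.5,0,0,0],[0,0,1.5,0,0,0],[0,0,3.5,0,0,0],[0,0,6,0,0,0],[-0.5,2,7,0,0,0.05],[-1.8,6,7,0,0,0.17],[-3.3,11,7,0,0,0.31],[-5,16,6,0,0,0.46],[-6.5,20,4,0,0,0.58],[-7.2,22.2,1,0,0,0.63],[-7.35,22.7,-2,0,0,0.634],[-7.35,22.7,-4.5,0,0,0.634],[-7.35,22.7,-5.8,0,0,0.634],[-7.35,22.7,-6.1,0,0,0.634],[-7.35,22.7,-6.3,0,0,0.634],[-7.35,22.7,-6.3,0,0,0.634]],
])

```text
time_s: 16.6
tcp_pos: [0.5279, 0.3088, 0.0229]
ee_rot: [[-0.875, 0.001, 0.485], [-0.485, 0.001, -0.875], [-0.002, -1.0, -0.0]]
wrist_force: [0.5, -0.2, -2.3]
gripper_width: 0.411
```

```bash
python3 - <<'E'
from h import *
s=sense();print(s['tcp_pos'],s['wrist_force'],s['gripper_width'])
d=cap('side');big(d,'d8.png',180,220,280,310,6)
E
```

```text
[0.52791725 0.30880224 0.02290545] [ 0.4706485  -0.21532098 -2.26983185] 0.41104394381020315
```

View pics/d8.png

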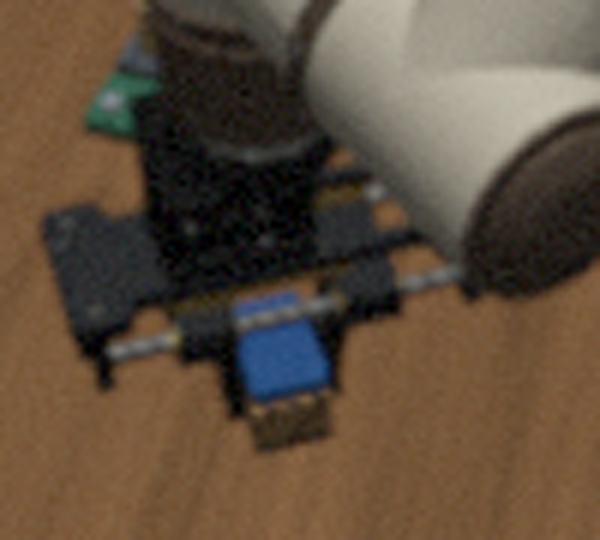

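Still hanging about 2 mm up; lower until the bench takes it, then release.

Request:
carry_out([
  [[0,0,-0.1,0,0,0],[0,0,-0.2,0,0,0],[0,0,-0.25,0,0,0],[0,0,-0.25,0,0,0],[0,0,-0.25,0,0,0]],
])

```text
time_s: 17.27
tcp_pos: [0.5276, 0.3086, 0.0205]
ee_rot: [[-0.875, 0.001, 0.485], [-0.485, 0.0, -0.875], [-0.001, -1.0, 0.0]]
wrist_force: [-1.4, -0.7, 5.4]
gripper_width: 0.415
```

Request:
carry_out([
  [[0,0,0.1,0,0,0],[0,0,0.1,0,0,0],[0,0,0.1,0,0,0],[0,0,0.1,0,0,0],[0,0,0.1,0,0,0],[0,0,0.1,0,0,0],[0,0,0.1,0,0,0]],
], fingers=0)

```text
time_s: 18.15
tcp_pos: [0.5275, 0.3085, 0.0205]
ee_rot: [[-0.875, -0.0, 0.485], [-0.485, -0.0, -0.875], [0.0, -1.0, 0.0]]
wrist_force: [0.4, -0.1, 0.0]
gripper_width: 0.995
```

Request:
carry_out([
  [[0,0,1,0,0,0],[0,0,4,0,0,0],[0,0,9,0,0,0],[-0.2,-2,14,0,0,0.02],[-0.5,-6,18,0,0,0.06],[-1,-11,19,0,0,0.14],[-1.7,-16.5,19,0,0,0.22],[-2.4,-22,19,0,0,0.3],[-3,-27.5,19,0,0,0.38],[-3.7,-33,19,0,0,0.46],[-4.4,-38.5,19,0,0,0.54],[-5.2,-44,19,0,0,0.62],[-5.9,-49.5,19,0,0,0.7],[-6.5,-54.5,18,0,0,0.75],[-7,-58.5,16,0,0,0.766],[-7.15,-60.5,15,0,0,0.766],[-7.15,-60.85,15,0,0,0.766],[-7.15,-60.85,15,0,0,0.766],[-7.15,-60.85,15,0,0,0.766]],
])

```text
time_s: 20.52
tcp_pos: [0.4565, -0.2993, 0.1714]
ee_rot: [[-0.293, 0.001, 0.956], [-0.956, -0.0, -0.293], [0.0, -1.0, 0.002]]
wrist_force: [-0.9, -0.1, -0.3]
gripper_width: 0.999
```

```bash
python3 - <<'E'
from h import *
w=cap('wrist','w9.png');d=cap('side','d9.png');c=cap('scene','s9.png');big(d,'d9b.png',180,220,280,310,6)
s=sense();print(s['tcp_pos'],s['wrist_force'],s['joints'])
E
```

```text
[ 0.45636854 -0.29934596  0.17110934] [ 0.50945289 -0.33453087 -0.00634053] [-1.62380186e+01  1.76716148e+01 -1.62301056e+01 -2.12052467e-03
 -5.60398271e+01  8.91890830e+01]
```

View pics/w9.png

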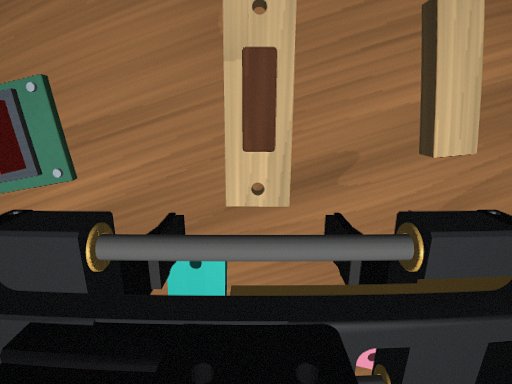

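View pics/d9b.png

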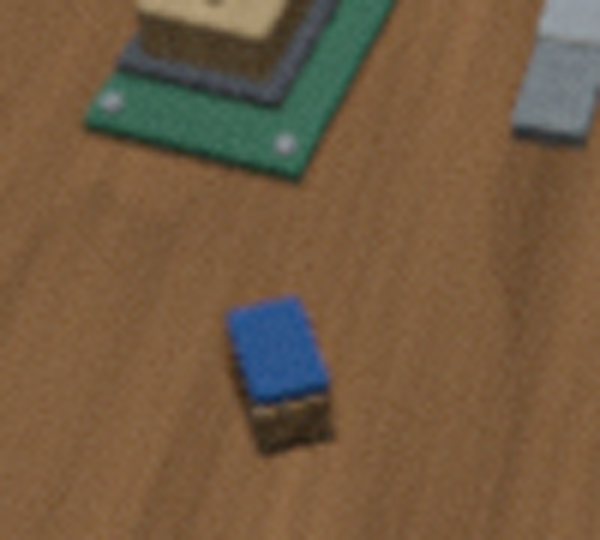

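```bash
python3 - <<'E'
from h import *
w=cap('wrist');big(w,'w9b.png',210,0,320,215,2.75)
E
```

```text
(no output)
```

View pics/w9b.png

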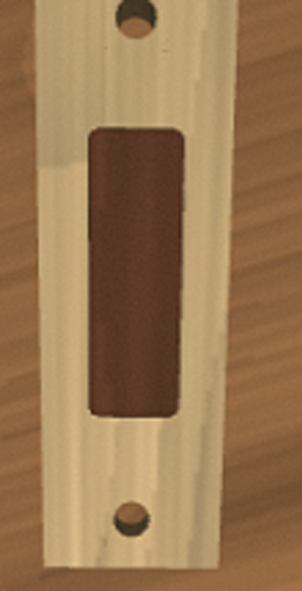

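```bash
python3 - <<'E'
from fit import *
np.set_printoptions(precision=4,suppress=True)
w=cap('wrist')
f=lambda q:(np.array(q)+.5)/2.75-.5+np.array([210,0])
H=onz(w,f([[135,18],[132,518]]),.024);print(H,H.mean(0),np.linalg.norm(H[0]-H[1]),np.degrees(np.arctan2((H[0]-H[1])[1],(H[0]-H[1])[0])))
p,rr=fit([(w,f([[88,128],[184,128],[180,416],[88,416]]).tolist())],.064,.030,.09,(.53,-.32));print(p,np.degrees(p[2]),rr)
E=onz(w,f([[43,566],[220,570]]),.024);print(E)
print(onz(w,f([[88,272],[182,272]]),.064))
print(sense()['tcp_pos'])
E
```

```text
[[ 0.6191 -0.3547  0.024 ]
 [ 0.4478 -0.3017  0.024 ]] [ 0.5335 -0.3282  0.024 ] 0.17930808921125918 -17.199590508007148
[ 0.5334 -0.3281  1.2704] 72.7897797453201 [[-0.3044 -0.6859]
 [ 0.2767 -0.5083]
 [-0.2776  0.7805]
 [ 0.3086  0.6638]]
[[ 0.4392 -0.2616  0.024 ]
 [ 0.4167 -0.3294  0.024 ]]
[[ 0.5393 -0.3142  0.064 ]
 [ 0.5305 -0.3429  0.064 ]]
[ 0.4562 -0.2995  0.1709]
```

Request:
carry_out([
  [[1,-0.4,0,0,0,0],[3.5,-1.2,-1,0,0,0],[6,-2.2,-3,0,0,0],[7.5,-2.7,-6,0,0,0],[7.75,-2.8,-9,0,0,0],[7.75,-2.8,-11.5,0,0,0],[7.75,-2.8,-12.6,0,0,0],[7.75,-2.8,-12.8,0,0,0],[7.75,-2.8,-12.8,0,0,0],[7.75,-2.8,-12.8,0,0,0]],
])

```text
time_s: 22.02
tcp_pos: [0.5342, -0.3282, 0.0438]
ee_rot: [[-0.294, 0.002, 0.956], [-0.956, -0.001, -0.294], [0.0, -1.0, 0.002]]
wrist_force: [1.0, 0.9, -0.9]
gripper_width: 1.002
```

Request:
carry_out([
  [[0,0,0,0,0,0],[0,0,0,0,0,0],[0,0,0,0,0,0],[0,0,0,0,0,0],[0,0,0,0,0,0],[0,0,0,0,0,0],[0,0,0,0,0,0],[0,0,0,0,0,0],[0,0,0,0,0,0]],
], fingers=255)

```text
time_s: 23.15
tcp_pos: [0.5335, -0.3279, 0.0425]
ee_rot: [[-0.294, 0.0, 0.956], [-0.956, 0.0, -0.294], [-0.0, -1.0, -0.0]]
wrist_force: [-0.3, 1.0, -0.9]
gripper_width: 0.338
```

Request:
carry_out([
  [[0,0,0.5,0,0,0],[0,0,2,0,0,0],[0,0,4,0,0,0],[0,0,5,0,0,0],[0,0,5,0,0,0],[0,0,5,0,0,0]],
])

```text
time_s: 23.9
tcp_pos: [0.5329, -0.3277, 0.0919]
ee_rot: [[-0.295, -0.001, 0.956], [-0.956, 0.001, -0.295], [-0.0, -1.0, -0.001]]
wrist_force: [-0.3, -0.7, -2.4]
gripper_width: 0.336
```

```bash
python3 - <<'E'
from h import *
w=cap('wrist','w10.png');d=cap('side');big(d,'d10.png',180,100,330,220,5)
s=sense();print(s['tcp_pos'],s['wrist_force'],s['moment'],s['gripper_width'])
E
```

```text
[ 0.53288713 -0.32774126  0.09164659] [-0.90986288  0.039757   -2.41797418] [-0.0934094   0.07565382  0.08113504] 0.346189170077471
```

View pics/d10.png

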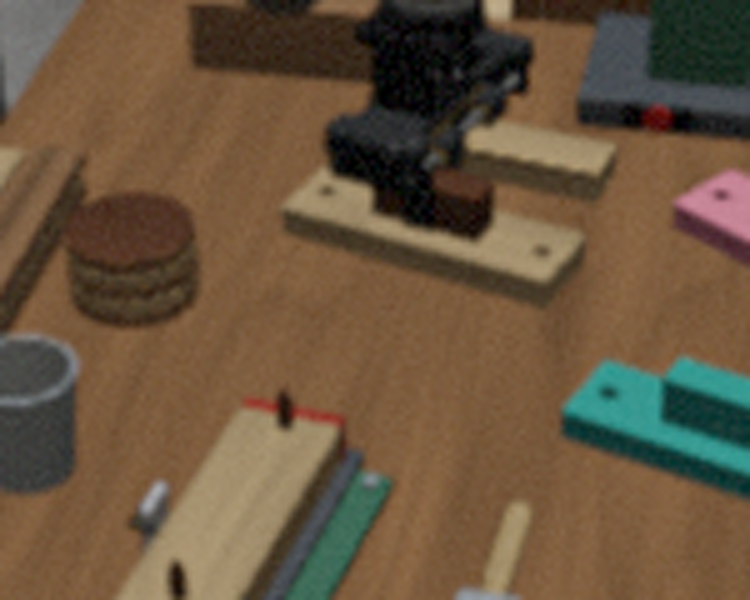

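View pics/w10.png

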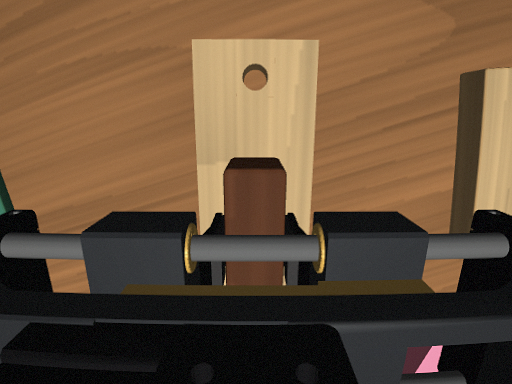

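Request:
carry_out([
  [[0,0,4,0,0,0],[0,0.5,8,0,0,-0.03],[0.4,2.5,10,0,0,-0.1],[1,5.5,10,0,0,-0.22],[1.6,9,10,0,0,-0.36],[2.3,13,10,0,0,-0.51],[3,17.5,10,0,0,-0.68],[3.7,22,10,0,0,-0.86],[4.4,26.5,10,0,0,-1.03],[5,30.3,10,0,0,-1.2],[5.6,33.5,10,0,0,-1.33],[5.95,35.2,10,0,0,-1.39],[6,35.55,10,0,0,-1.401],[6,35.55,10,0,0,-1.401],[6,35.55,9,0,0,-1.401],[6,35.55,9,0,0,-1.401],[6,35.55,9,0,0,-1.401]],
])

```text
time_s: 26.12
tcp_pos: [0.5934, 0.027, 0.1824]
ee_rot: [[-0.992, -0.0, -0.129], [0.129, -0.0, -0.992], [0.0, -1.0, 0.0]]
wrist_force: [0.5, -0.2, -3.9]
gripper_width: 0.344
```

```bash
python3 - <<'E'
from h import *
w=cap('wrist');big(w,'w11.png',130,0,390,240,3);d=cap('side');big(d,'d11.png',180,120,280,240,5)
c=cap('scene');big(c,'s11.png',200,170,320,260,6)
s=sense();print(s['tcp_pos'],s['wrist_force'],s['ee_rot'],s['gripper_width'])
E
```

```text
[0.59362536 0.02736756 0.18278518] [-0.05836981 -0.05346277 -3.91024011] [[-9.91674752e-01  4.80120259e-04 -1.28767063e-01]
 [ 1.28767102e-01  5.18762322e-05 -9.91674861e-01]
 [-4.69443241e-04 -9.99999883e-01 -1.13268044e-04]] 0.3436156787511485
```

View pics/w11.png

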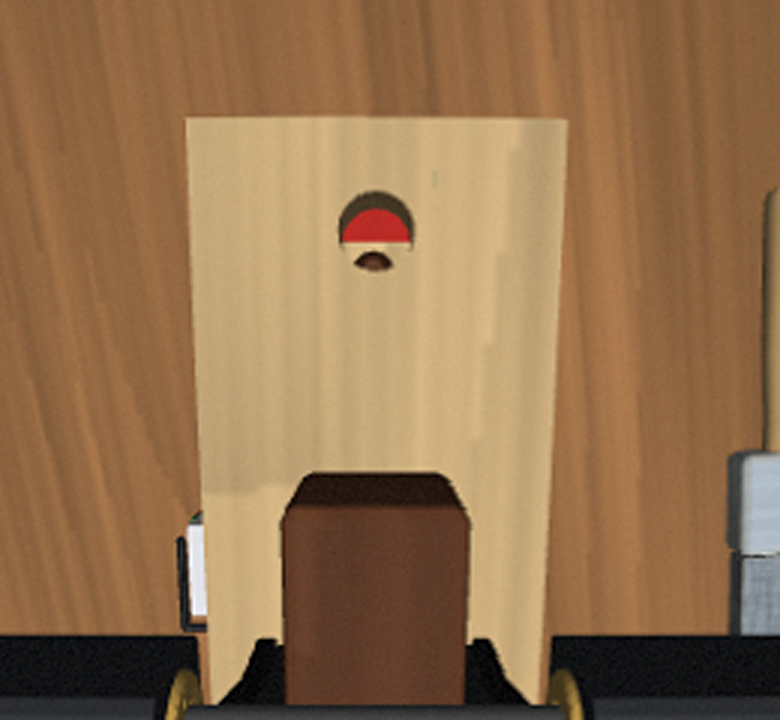

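View pics/d11.png

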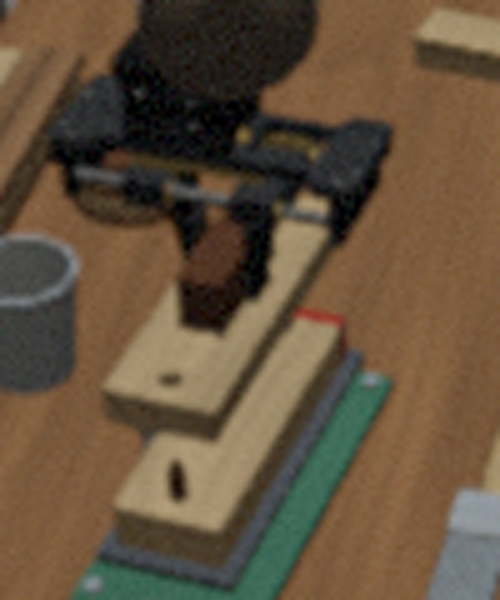

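View pics/s11.png

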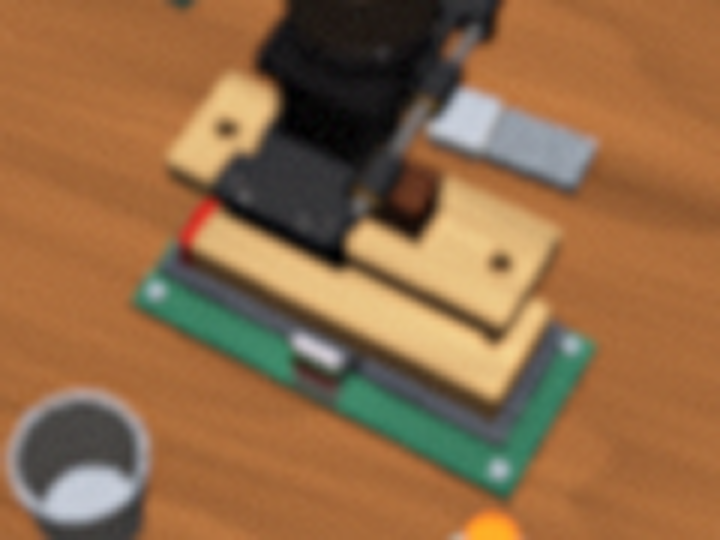

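```bash
python3 - <<'E'
from fit import *
np.set_printoptions(precision=4,suppress=True)
w=cap('wrist'); s=sense()['tcp_pos']; t=s[:2]; zt=s[2]-.0425+.024
f=lambda q,o=(130,0):(np.array(q)+.5)/3-.5+np.array(o)
a=np.radians(-7.4);B=np.array([[np.cos(a),-np.sin(a)],[np.sin(a),np.cos(a)]])
P=onz(w,f([[376,230],[338,230],[414,230],[376,190],[376,270],[186,118],[568,119]]),zt);print((P[:,:2]-t)@B)
Q=onz(w,f([[345,243],[410,243],[373,252]]),[.074,.074,.103]);print((Q[:,:2]-t)@B)
E
```

```text
[[-0.0001 -0.091 ]
 [ 0.007  -0.091 ]
 [-0.0072 -0.091 ]
 [-0.0001 -0.0981]
 [-0.0001 -0.0837]
 [ 0.0349 -0.1108]
 [-0.0354 -0.1107]]
[[ 0.0087 -0.0994]
 [-0.0102 -0.0994]
 [ 0.0005 -0.0937]]
```

Request:
carry_out([
  [[0,0.05,-0.5,0,0,0],[0,0.05,-1.5,0,0,0],[0,0.05,-2.5,0,0,0],[0,0.05,-3.2,0,0,0],[0,0.05,-3.4,0,0,0],[0,0.05,-3.4,0,0,0],[0,0.05,-3.4,0,0,0]],
])

```text
time_s: 27.2
tcp_pos: [0.5938, 0.0281, 0.1489]
ee_rot: [[-0.992, 0.001, -0.129], [0.129, 0.0, -0.992], [-0.001, -1.0, -0.0]]
wrist_force: [-0.4, -0.5, -3.4]
gripper_width: 0.34
```

```bash
python3 - <<'E'
from h import *
w=cap('wrist');big(w,'w12.png',180,30,330,130,5);d=cap('side');big(d,'d12.png',190,140,265,240,6)
s=sense();print(s['tcp_pos'],s['wrist_force'])
E
```

```text
[0.59370148 0.02807681 0.14892274] [ 0.47901315  0.25382738 -2.49892667]
```

View pics/w12.png

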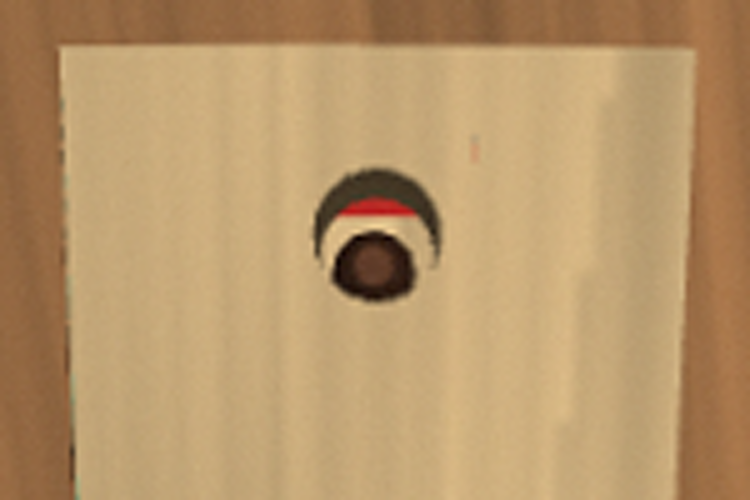

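View pics/d12.png

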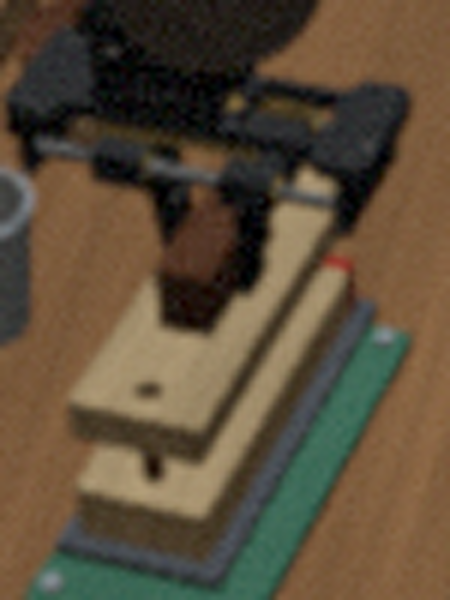

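```bash
python3 - <<'E'
from fit import *
np.set_printoptions(precision=4,suppress=True)
w=cap('wrist'); s=sense()['tcp_pos']; t=s[:2]; zt=s[2]-.0425+.024
f=lambda q,o=(180,30):(np.array(q)+.5)/5-.5+np.array(o)
a=np.radians(-7.4);B=np.array([[np.cos(a),-np.sin(a)],[np.sin(a),np.cos(a)]])
P=onz(w,f([[377.5,235],[377,168],[377,302],[60,46],[694,48]]),zt);print((P[:,:2]-t)@B)
Q=onz(w,f([[340,216],[415,216],[375,262]]),[.074,.074,.103]);print((Q[:,:2]-t)@B)
E
```

```text
[[-0.0001 -0.0907]
 [-0.     -0.0978]
 [-0.0001 -0.0834]
 [ 0.035  -0.1108]
 [-0.035  -0.1107]]
[[ 0.0054 -0.1009]
 [-0.0059 -0.1009]
 [ 0.0002 -0.0909]]
```

Request:
carry_out([
  [[0,0,-0.3,0,0,0],[0,0,-0.6,0,0,0],[0,0,-0.9,0,0,0],[0,0,-1.2,0,0,0],[0,0,-1.5,0,0,0],[0,0,-1.8,0,0,0],[0,0,-1.8,0,0,0]],
])

```text
time_s: 28.22
tcp_pos: [0.5934, 0.028, 0.1303]
ee_rot: [[-0.992, -0.0, -0.129], [0.129, -0.0, -0.992], [0.0, -1.0, 0.0]]
wrist_force: [1.0, 0.4, -2.1]
gripper_width: 0.338
```

```bash
python3 - <<'E'
from h import *
s=sense();print(s['tcp_pos'],s['wrist_force'],s['moment'])
E
```

```text
[0.59344789 0.02804004 0.13027712] [ 0.96185861  0.35551773 -2.05057505] [ 0.02985043 -0.03344731  0.02650956]
```

Request:
carry_out([
  [[0,0,-0.3,0,0,0],[0,0,-0.6,0,0,0],[0,0,-0.9,0,0,0],[0,0,-1.2,0,0,0],[0,0,-1.2,0,0,0]],
])

```text
time_s: 28.85
tcp_pos: [0.5935, 0.028, 0.1183]
ee_rot: [[-0.992, -0.0, -0.129], [0.129, -0.0, -0.992], [0.0, -1.0, 0.0]]
wrist_force: [-0.4, 1.0, -3.2]
gripper_width: 0.343
```

```bash
python3 - <<'E'
from h import *
s=sense();print(s['tcp_pos'],s['wrist_force'],s['moment'])
E
```

```text
[0.59347173 0.02801306 0.11828343] [-0.42722668  1.00033331 -3.17591832] [-0.02160108 -0.00573334  0.01327361]
```

Request:
carry_out([
  [[0,0,-0.2,0,0,0],[0,0,-0.4,0,0,0],[0,0,-0.6,0,0,0],[0,0,-0.8,0,0,0],[0,0,-0.9,0,0,0],[0,0,-0.9,0,0,0],[0,0,-0.9,0,0,0]],
])

```text
time_s: 29.72
tcp_pos: [0.5936, 0.028, 0.1114]
ee_rot: [[-0.992, 0.001, -0.128], [0.128, -0.0, -0.992], [-0.001, -1.0, 0.0]]
wrist_force: [-2.9, 1.6, 7.7]
gripper_width: 0.343
```

```bash
python3 - <<'E'
from h import *
w=cap('wrist');big(w,'w13.png',130,30,390,250,3);d=cap('side');big(d,'d13.png',190,140,265,240,6);c=cap('scene');big(c,'s13.png',200,170,320,260,6)
s=sense();print(s['tcp_pos'],s['wrist_force'],s['moment'])
E
```

```text
[0.5935835  0.02801218 0.11141182] [-4.70565092  0.68551096  6.82249981] [ 0.22589183  1.30693898 -0.02099091]
```

View pics/w13.png

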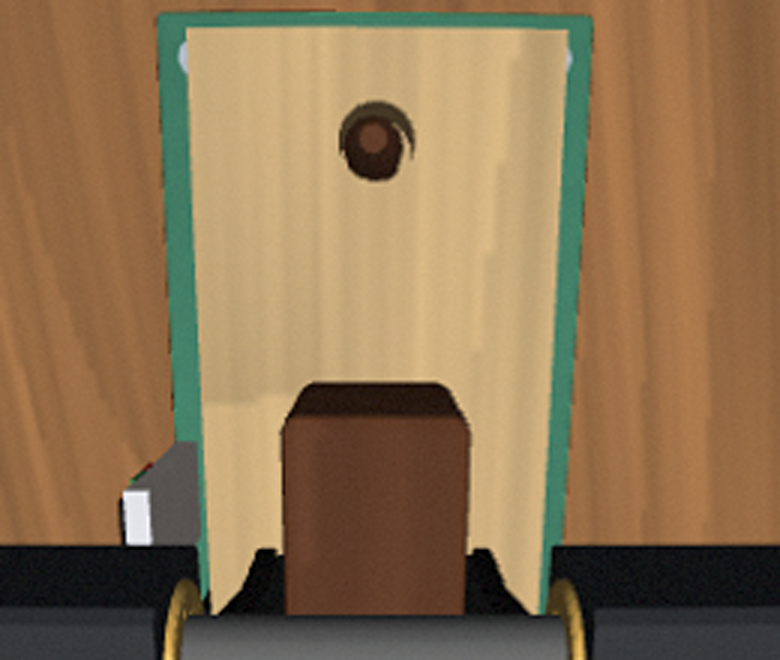

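View pics/d13.png

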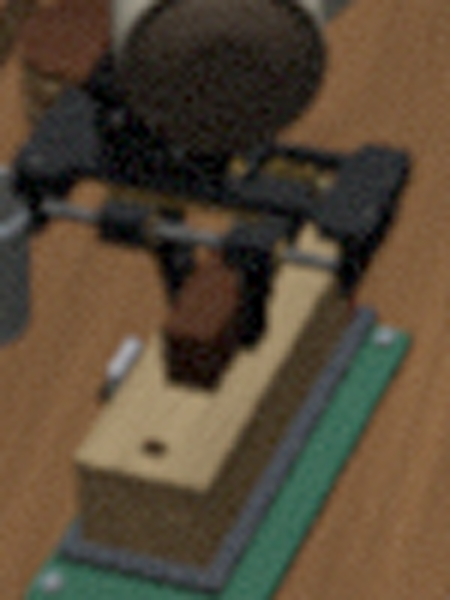

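View pics/s13.png

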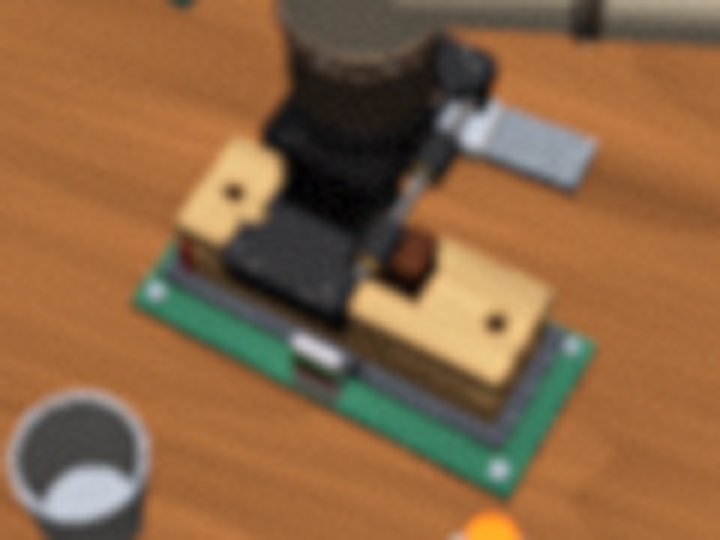

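Request:
carry_out([
  [[0,0,-0.1,0,0,0],[0,0,-0.2,0,0,0],[0,0,-0.25,0,0,0],[0,0,-0.25,0,0,0],[0,0,-0.25,0,0,0],[0,0,-0.25,0,0,0],[0,0,-0.25,0,0,0],[0,0,-0.25,0,0,0]],
])

```text
time_s: 30.88
tcp_pos: [0.5936, 0.028, 0.1094]
ee_rot: [[-0.992, 0.001, -0.128], [0.128, -0.0, -0.992], [-0.001, -1.0, 0.0]]
wrist_force: [-4.8, 1.2, 10.6]
gripper_width: 0.342
```

```bash
python3 - <<'E'
from h import *
np.set_printoptions(precision=4,suppress=True)
d=cap('side');s=sense();print(s['tcp_pos'],s['wrist_force'],s['moment'],s['gripper_width'])
w=cap('wrist');c=cap('scene');cap('side','d14.png')
big(w,'w14.png',220,50,290,110,9)
im=cv2.cvtColor(d['image'],cv2.COLOR_RGB2BGR)
# outline of cap bottom edge / bed face edge expected
a=np.radians(-7.4);X=np.array([np.cos(a),np.sin(a)]);Y=np.array([-np.sin(a),np.cos(a)]);b=np.array([.5936,.0273])
# gauge point predicted depth check: pixel of plate corners top at fully-seated depth
for dep in (.003,.007,.011):
    z=.074+.024-dep
    for cam,n in ((d,'side'),(c,'scene'),(w,'wrist')):
        print(dep,n,proj(cam,[[*(b+.035*i*X+.11*j*Y),z] for i,j in((1,1),(-1,1),(-1,-1),(1,-1))]).ravel())
big(d,'d14b.png',195,170,255,240,8)
E
```

```text
[0.5936 0.0281 0.1093] [-4.1555  1.4322 10.2295] [ 0.3084  1.5289 -0.0527] 0.3464300049410197
0.003 side [202.5955 215.5707 224.3783 220.4865 249.286  178.1309 229.4354 174.2604]
0.003 scene [282.4858 233.5597 291.6734 218.0504 238.5062 192.2286 228.4775 206.5067]
0.003 wrist [207.0201 365.8939 301.4075 366.0821 319.9541  37.174  189.7818  36.9585]
0.007 side [202.7046 216.5814 224.4493 221.5025 249.3082 179.1091 229.4884 175.2326]
0.007 scene [282.4302 234.074  291.5969 218.5898 238.5553 192.8058 228.5514 207.0635]
0.007 wrist [207.8472 361.4851 300.5913 361.6698 318.3219  39.1413 191.3963  38.9311]
0.011 side [202.8133 217.5884 224.5201 222.5148 249.3304 180.0843 229.5412 176.2018]
0.011 scene [282.3748 234.5857 291.5208 219.1267 238.6042 193.3803 228.6249 207.6176]
0.011 wrist [208.6478 357.2208 299.8011 357.402  316.7685  41.0146 192.9328  40.8094]
```

View pics/w14.png

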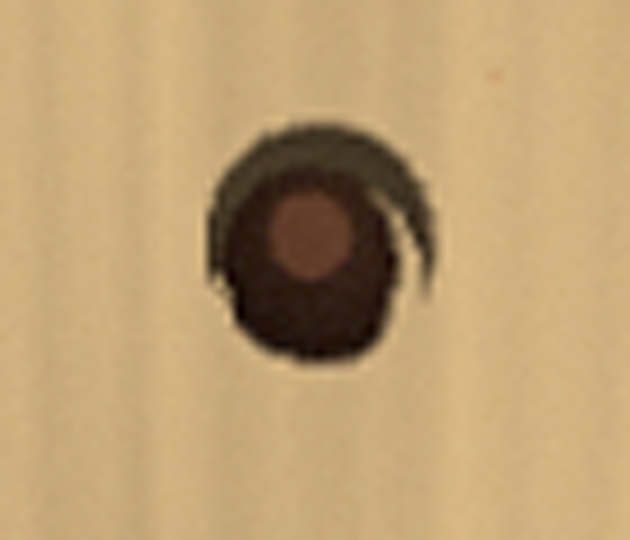

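View pics/d14b.png

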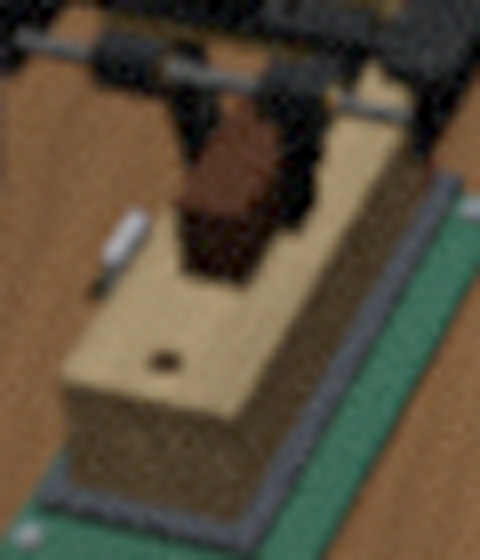

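View pics/d14.png

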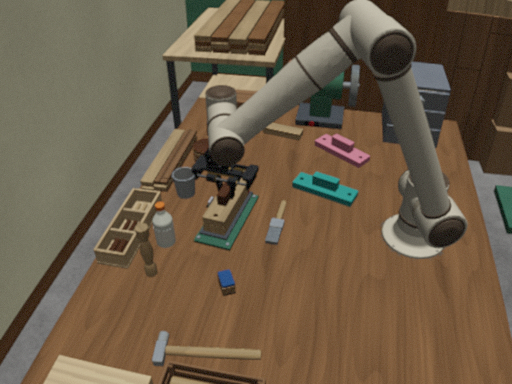

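```bash
python3 - <<'E'
from h import *
print(ticket.finish_job());s=sense();print(s['time_s'],s['tcp_pos'],s['wrist_force'])
E
```

```text
the job is handed in; nothing more can be done
None
the job is handed in; nothing more can be done
```

The whole task was carried out and handed in at about 31 s of robot time, with the arm still holding the upper half pressed down. The gauge was too blurred to read in the pictures. The green band is therefore judged from the wrist force and the measured press depth, not seen on the pointer.

- **Sanding:** I gripped the block across its width and rubbed one straight, flat pass of about 105 mm at about 20 mm/s. It ended about 3 mm from each dowel. The load was about 10 N before the slide and 11–12 N in the readings during it, which is a depth of about 4–6 mm (band 2–12 mm). The measured path drifted sideways by up to about 2 mm.
- **Block put back:** I stood it upright where it had been and let go. The bench took about 5 N as I set it down, and the side picture shows it standing.
- **Upper half:** I used the light wooden one with the dark rail, not the pink or turquoise look-alikes. It went onto the dowels with no jamming force.
- **Last checks:** The load was about 13.5 N and the tool height put the lower half about 7.1 mm down. The two agree to within about half a millimetre, which fits the upper half being fully seated. The plate's corners also matched the seated position to about 1 mm, with no gap showing.
- **Side force:** About 4 N sideways stayed at the wrist. The sander press-down showed much the same, so I left it.

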